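# Make up the espresso set and the filter set on their tasting trays

### The arm

A 6-joint arm with a two-finger parallel gripper is mounted at the origin on the work surface. World frame = base frame: x ahead of the robot, y to its left, z up, the work surface at z = 0. Lengths are in mm, angles in degrees, forces in N, time in s.
With the tool pointing down it reaches from about 275 to 825 mm from the base axis. Payload 5.2 kg.
Tool frame: the origin (TCP) lies at the very end of the fingers, on their centre line; the grasp point (between the pads) lies 19 mm behind it; z points along the fingers, y is the direction in which the jaws open and shut (so a half turn about z gives the same grasp; the last joint's range is limited). The gripper opens to 93 mm and grips with 3 to 60 N. Pads are 15 mm wide; open, the fingers measure 128 mm over their backs; the gripper's body (75 mm by 188 mm) begins 65 mm behind the grasp point.
Start: joints at [-78.484, 14.817, 87.949, -0, 77.235, -11.62], TCP at [216.124, -505.762, 218.653] pointing down, gripper open.
Joint ranges: [-179.93, 179.93], [-52.35, 119.4], [10.71, 147.94], [-69.91, 249.91], [12.55, 155.21], [-178.61, 178.61]. Speed limits (degrees/s): [147.25, 147.25, 180, 180, 180, 180].

### API

Orientations are given as a 3x3 rotation matrix whose columns are the frame's x, y, z axes.
In Python, from rig import env gives the robot as it stands.
- The arm moves only by the tool move_arm, never from a script. Its argument "plan" is a list that holds one entry, the list of rows, each a list of 6 numbers: the shift along the tool's x, y, z in mm, then the turn, a rotation vector about the tool's x, y, z in degrees. A call has exactly 10 rows; each row is the pose to reach, as a shift and turn from the pose commanded when the call began, along the tool's axes at that moment; what a row does not reach only later rows make up. A row lasts 1/8 s, in which the tool goes at most 62.5 mm and 10.7 degrees, less where a joint would pass 70% of its speed; a pose out of reach is approached as far as the arm can. A call with a gripper value outside its range is refused whole. "gripper" is the opening in per cent of the stroke, from 0 (shut) to 100 (fully open), set as the call begins (left out, the last holds). The fingers move at their own pace and stop on an object; "force" is the grip in N (left out, the last holds). Time passes only in rows, so rows that repeat a pose let the fingers close, or fill a call up. It gives the time, the measured TCP pose, the force and the opening at its end, in the units of the state.
- env.observe(): the state, without advancing time (a new reading comes with each control period).
- env.grab_frame(name): name is "scene" or "top"; returns a dict with "pixels" (420x560x3 uint8, red, green, blue), "fx", "fy", "cx", "cy" (pixels), "pose" (4x4, takes a point from camera to world coordinates). Camera axes: x right, y up, looking along -z (the intrinsics and any distortion apply to the point x, -y, -z); pixel columns grow to the right and rows downward; lengths in mm; the calibration is good to about 2 mm. A picture is of the moment at which its call begins. There is no depth.
- env.close_job(): hands the job in, once; it reports no verdict.
The state is a dict: "time_s": time; "joint_pos": joint angles; "joint_velocities": joint speeds; "joint_efforts": joint torques, N m; "tcp_pos": TCP position; "tcp_rot": TCP orientation; "ft_force": force on the tool from outside, world axes, zero at the start; "ft_torque": the same for the moment, N m; "grip_width": opening from 0.0 (shut) to 1.0 (fully open).
Only numpy, scipy, OpenCV 4.12 (cv2) and the standard library are available. Lean on these libraries where they do the work, as an engineer would, in place of code of your own. Each camera call takes 0.05 s, during which the arm holds its last target.

### The job

Make up the two tasting sets from the stock on the bench: the short paper cup, the short tin and the tamper go on the long tray with three pockets, the tamper in its middle pocket; the tall paper cup and the tall tin go on the tray with two pockets. Stand each thing upright on the floor of a pocket of its own (where no pocket is named, any free one of that tray will do), let go of it, and leave the corked jar, the white dish and the timer where they stand.

Things in the scene. Friction and masses are not known exactly. Their poses are not given: they have to be found in the camera images.
- tray3: the long dark wooden tray with three cork-floored pockets, fixed to the bench, 278 x 96 mm, rim 14 mm high. Origin: centre of its underside, on the bench; its x axis runs along the row of pockets, its z axis up. Three square pockets, 86 x 86 mm inside, centred at x = -91, 0 and +91 mm, y = 0; pocket floors 4 mm above the origin, rim and dividing walls 5 mm thick, their tops 10 mm above the pocket floors
- tray2: the shorter dark wooden tray with two cork-floored pockets, fixed to the bench, 187 x 96 mm, rim 14 mm high. Origin: centre of its underside, on the bench; its x axis runs along the row of pockets, its z axis up. Two square pockets, 86 x 86 mm inside, centred at x = -45.5 and +45.5 mm, y = 0; floors, walls and rim as on the long tray
- cup_short_mid (a point): short empty white paper cup, open at the top, 62 mm high, 46 mm across the base widening evenly to 60 mm at the rim, 20 g. The point is its centre, 31 mm above its underside; z axis up.
- cup_tall_mid (a point): tall empty white paper cup, open at the top, 92 mm high, 50 mm across the base widening evenly to 68 mm at the rim, 30 g. The point is its centre, 46 mm above its underside; z axis up.
- tin_short_mid (a point): short round silvery metal tin, closed, 62 mm across and 58 mm high, about 0.16 kg. The point is its centre, 29 mm above its underside; z axis up.
- tin_tall_mid (a point): tall round silvery metal tin, closed, 46 mm across and 92 mm high, about 0.22 kg. The point is its centre, 46 mm above its underside; z axis up.
- tamper_mid (a point): coffee tamper standing on its steel foot: foot 54 mm across and 20 mm high, round wooden handle above it 28 mm across at its lower end (up to 46 mm above the underside), 33 mm across at 62 to 77 mm, 88 mm high in all, about 0.35 kg. The point is on its axis half-way up, 44 mm above its underside; z axis up.
- jar_mid (a point): bystander, leave alone: small amber glass jar with a cork, 42 mm across, 58 mm high. The point is its centre, 29 mm above its underside
- dish_mid (a point): bystander, leave alone: small white ceramic dish, 62 mm across, 26 mm high. The point is its centre, 13 mm above its underside
- timer_mid (a point): bystander, leave alone: grey box-shaped timer with a round white dial on its two broad faces, 34 x 52 x 50 mm high (stands at any yaw). The point is its centre, 25 mm above its underside
Not all that is in view belongs to the job. Leave any yellow look-alike of the part that bears tamper_mid alone. Leave any blue look-alike of the part that bears cup_short_mid alone.

How it is judged:
By the outcome, as a careful person would: the job done as asked, in the order asked, and still so for the second after the job is handed in, with the robot touching nothing.
It also fails if it takes over 128 s, if anything falls off the work surface, if the arm or the gripper's body presses on something with over 40 N, if the wrist force passes 120 N, or if a joint passes its speed limit or range.

## Working session

There is one attempt and no reset: what is moved stays moved. The work goes in short steps, Python scripts to look and compute and a tool call to move; the robot and the scene stay as the last step left them, time stands still between calls to the robot, and variables do not carry over. Pictures are saved under pics/ and viewed, and the job is handed in when it is done.

Besides the shell and the picture viewer there is one more tool, called after "Emit:" by a JSON object that holds its "method" and its "body", one argument or row to a line. move_arm: Moves the arm, as the interface text tells. Its arguments: {"type":"object","properties":{"plan":{"type":"array","items":{"type":"array","items":{"type":"array","items":{"type":"number"}}}},"gripper":{"type":"number"},"force":{"type":"number"}},"required":["plan"]}

```bash
ls; mkdir -p pics; python3 - <<'E'
from rig import env
import cv2,numpy as np
s=env.observe(); print(s)
for n in ("scene","top"):
    f=env.grab_frame(n); cv2.imwrite(f"pics/{n}0.png",f["pixels"][:,:,::-1]); print({k:v for k,v in f.items() if k!="pixels"})
E
```

```text
pics
{'time_s': 0.0, 'joint_pos': array([-7.84831189e+01,  1.48590148e+01,  8.80095786e+01, -2.29501628e-03,
        7.72356370e+01, -1.16192050e+01]), 'joint_velocities': array([ 0.03635281,  0.00607824, -0.00117278,  0.01857282, -0.02248932,
       -0.05765646]), 'joint_efforts': array([-9.93079811e-04, -4.37309861e+01, -2.84001642e+01,  7.18511199e-02,
        4.15838195e-02, -1.03250368e-04]), 'tcp_pos': array([ 216.00437617, -505.21564289,  217.83051891]), 'tcp_rot': array([[ 9.19570787e-01,  3.92924173e-01, -4.01486949e-04],
       [ 3.92924241e-01, -9.19569133e-01,  1.77473527e-03],
       [ 3.28141382e-04, -1.78974866e-03, -9.99998345e-01]]), 'ft_force': array([0.29909264, 0.56391658, 0.19170207]), 'ft_torque': array([-0.05744024,  0.01898688,  0.01004574]), 'grip_width': 0.9996959221286295}
{'fx': 382.24436966517175, 'fy': 382.24436966517175, 'cx': 284.19156385354063, 'cy': 210.43100739097378, 'pose': array([[ 1.01477190e-01, -8.14227456e-01,  5.71608283e-01,
         1.02465264e+03],
       [ 9.94753669e-01,  9.05224476e-02, -4.76531673e-02,
        -3.23844890e+01],
       [-1.29428637e-02,  5.73445147e-01,  8.19141713e-01,
         7.05305022e+02],
       [ 0.00000000e+00,  0.00000000e+00,  0.00000000e+00,
         1.00000000e+00]])}
{'fx': 385.2214389563097, 'fy': 385.2214389563097, 'cx': 282.4051625569689, 'cy': 212.6002492993153, 'pose': array([[ 3.51924401e-03,  9.89576403e-01, -1.43965821e-01,
         4.15595103e+02],
       [-9.99962622e-01,  4.61945268e-03,  7.30860212e-03,
         1.13810205e+01],
       [ 7.89746349e-03,  1.43934719e-01,  9.89555671e-01,
         8.57974029e+02],
       [ 0.00000000e+00,  0.00000000e+00,  0.00000000e+00,
         1.00000000e+00]])}
```

View pics/scene0.png

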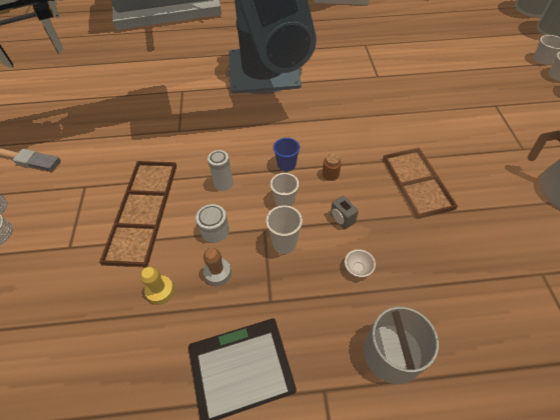

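View pics/top0.png

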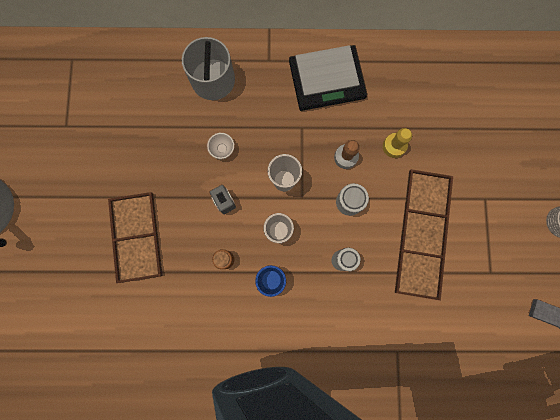

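The views agree. In the top image: tall cup (285,170), short cup (279,228), short tin (354,198), tall tin (348,260), tamper (348,153). The trays are at (425,235) and (135,238). The blue cup (271,281) and the yellow tamper (397,143) are the look-alikes.

```bash
cat > h.py <<'E'
import numpy as np,cv2
def ray(f,u,v):
    P=f["pose"]; d=np.array([(u-f["cx"])/f["fx"],-(v-f["cy"])/f["fy"],-1.0])
    return P[:3,3],P[:3,:3]@d
def onz(f,u,v,z):
    o,d=ray(f,u,v); return o+d*(z-o[2])/d[2]
def tri(f1,p1,f2,p2):
    o1,d1=ray(f1,*p1);o2,d2=ray(f2,*p2)
    A=np.stack([d1,-d2],1);t=np.linalg.lstsq(A,o2-o1,rcond=None)[0]
    a=o1+d1*t[0];b=o2+d2*t[1]; return (a+b)/2,np.linalg.norm(a-b)
def proj(f,p):
    q=f["pose"][:3,:3].T@(np.array(p,float)-f["pose"][:3,3])
    return f["cx"]-f["fx"]*q[0]/q[2], f["cy"]+f["fy"]*q[1]/q[2]
E
python3 - <<'E'
from rig import env
from h import *
t=env.grab_frame("top");s=env.grab_frame("scene")
np.savez("f0.npz",t=t["pixels"],s=s["pixels"])
for n,f in(("top",t),("scene",s)):
    im=f["pixels"]; hsv=cv2.cvtColor(im,cv2.COLOR_RGB2HSV)
    for mn,m in(("grey",(hsv[...,1]<60)&(hsv[...,2]>90)),("dark",(hsv[...,2]<85)),("wood",(hsv[...,1]>110)&(hsv[...,0]<12)&(hsv[...,2]<140))):
        k,l,st,c=cv2.connectedComponentsWithStats(m.astype(np.uint8),connectivity=8)
        for i in range(1,k):
            if 60<st[i,4]<6000: print(n,mn,st[i],c[i].round(1))
a=t["pixels"][120:320,95:465]; cv2.imwrite("pics/tz.png",cv2.resize(a[:,:,::-1],None,fx=2.15,fy=2.15,interpolation=cv2.INTER_CUBIC))
a=s["pixels"][125:315,95:465]; cv2.imwrite("pics/sz.png",cv2.resize(a[:,:,::-1],None,fx=2.15,fy=2.15,interpolation=cv2.INTER_CUBIC))
E
```

```text
top grey [182  37  48  45 620] [208.1  65.7]
top grey [ 296   46   64   49 2282] [326.8  69.9]
top grey [207 133  27  26 538] [220.3 145.3]
top grey [335 144  24  23 225] [344.9 157.9]
top grey [268 154  34  34 873] [284.7 170.6]
top grey [339 183  30  30 591] [353.4 197.5]
top grey [210 186  24  25 248] [221.1 197.7]
top grey [547 207  13  30 250] [554.2 221.3]
top grey [264 213  30  30 652] [278.6 227.5]
top grey [332 248  29  23 427] [346.3 259.1]
top grey [533 300  27  27 444] [547.  312.7]
top dark [ 184   39   44   42 1064] [203.8  55.3]
top dark [ 289   45   79   66 1466] [327.9  87.9]
top dark [  0  58 120  37 177] [58.1 62.7]
top dark [187  59  59  43 943] [217.4  85.1]
top dark [429  62 131   2 158] [500.8  62.2]
top dark [ 17 120  92   7  99] [ 62.7 125.8]
top dark [194 127  84   1  84] [235.5 127. ]
top dark [217 141  22  21  98] [231.4 154.3]
top dark [342 148  16  13  83] [347.3 155. ]
top dark [292 163  44  36 146] [305.2 187.4]
top dark [ 369  170   84  130 1299] [423.2 232.8]
top dark [  0 180  19  53 563] [  5.7 204.8]
top dark [221 185  15  29 100] [228.2 204.9]
to
[... 1726 characters left out ...]
ark [131 114 125  22 184] [190.1 128. ]
scene dark [539 131  21  14 150] [550.  136.2]
scene dark [282 139  15  16 173] [289.  146.4]
scene dark [271 153  26  19 282] [285.4 162.9]
scene dark [383 157  17  29  76] [390.5 170. ]
scene dark [ 28 158  32  13 115] [ 46.3 165.9]
scene dark [100 162  76 105 886] [140. 214.]
scene dark [323 166  15  14 144] [329.3 173.5]
scene dark [437 180  18  26  69] [446.  193.8]
scene dark [340 200  11  10  63] [344.9 205. ]
scene dark [429 206  28   9  76] [443.2 210.5]
scene dark [339 213  18  16 136] [348.1 220.8]
scene dark [392 311  23  58 402] [402.7 340. ]
scene dark [ 188  319  108  101 2268] [237.9 364.1]
scene wood [100 198  26  65 123] [112.2 230.9]
```

View pics/tz.png

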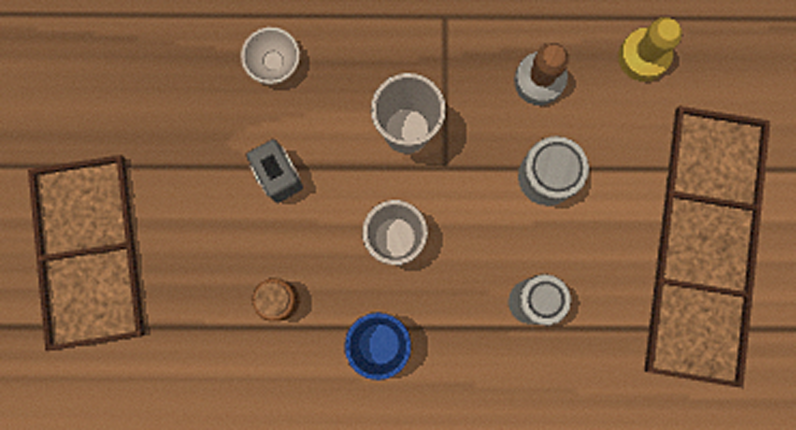

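View pics/sz.png

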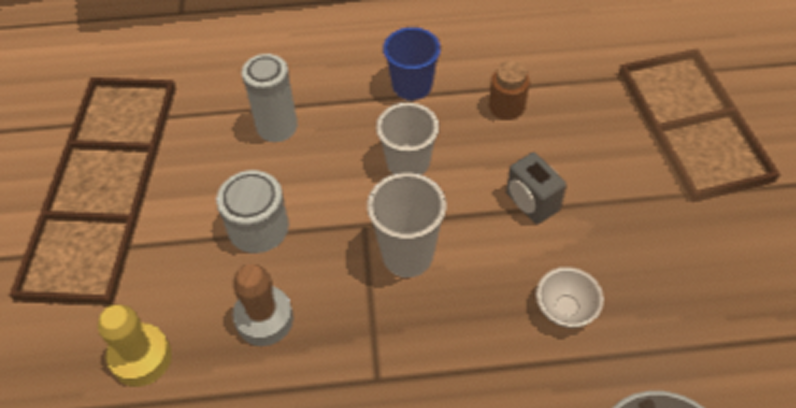

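```bash
python3 - <<'E'
from rig import env
from h import *
t=env.grab_frame("top");s=env.grab_frame("scene")
T=lambda p:((p[0]+.5)/2.15+95-.5,(p[1]+.5)/2.15+120-.5)
S=lambda p:((p[0]+.5)/2.15+95-.5,(p[1]+.5)/2.15+125-.5)
O={"tallcup":((409,111),(406.5,208),92),"shortcup":((395,233),(408,133.5),62),"shorttin":((556.5,167),(251,197),58),"talltin":((546,299),(266,70),92),
"tamptop":((552,56),(252,277),80),"foot":((541,79),(263,313),20),"jar":((275,299),(512,75),58),"dish":((271,56),(569.5,297),26),"timer":((272,168),(538,173),50),
"blue":((378,346),(411.5,50),62),"yfoot":((647,53),(136,352),20)}
for k,(a,b,z) in O.items():
    print(k,onz(t,*T(a),z)[:2].round(1),onz(s,*S(b),z)[:2].round(1),tri(t,T(a),s,S(b))[0].round(1))
for nm,a,b in(("tray3",[(680,107),(769,122),(743,386),(647,371)],[(12,297),(110,301),None,(92,78)]),("tray2",[(29,171),(124,156),(147,335),(47,350)],[(777,178),(695,198),(620,70),(698,50)])):
    A=np.array([onz(t,*T(p),14)[:2] for p in a]);print(nm,A.round(1).tolist(),"c",A.mean(0).round(1),[np.linalg.norm(A[i]-A[(i+1)%4]).round(1) for i in range(4)])
    print(np.degrees(np.arctan2(*((A[0]-A[3])[::-1]))),np.degrees(np.arctan2(*((A[1]-A[2])[::-1]))))
    print([onz(s,*S(p),14)[:2].round(1).tolist() for p in b if p])
E
```

```text
tallcup [612.1   0.8] [ 6.224e+02 -1.000e-01] [6.15e+02 6.00e-01 8.08e+01]
shortcup [498.8  13.6] [514.3  12. ] [500.6  13.4  44.8]
shorttin [ 565.1 -144.8] [ 571.2 -144.5] [ 566.4 -145.9   51.2]
talltin [ 435.3 -125.7] [ 440.4 -124.6] [ 435.5 -126.    86.9]
tamptop [ 671.  -138.7] [ 670.7 -139.2] [ 670.9 -138.9   80.3]
foot [ 665.7 -138.2] [ 675.6 -139.1] [ 669.4 -140.7    7.8]
jar [435.2 128.3] [444.8 129.6] [435.6 131.   47.7]
dish [687.  143.6] [692.8 142.3] [689.3 144.4  18.8]
timer [564.2 135.7] [568.1 134.4] [565.  136.   45.5]
blue [391.3  29.1] [400.3  27.4] [391.   28.9  52.3]
yfoot [ 694.6 -250.4] [ 701.9 -252.4] [ 697.7 -254.3   10.9]
tray3 [[638.0, -284.7], [622.4, -377.5], [351.6, -335.1], [366.0, -239.5]] c [ 494.5 -309.2] [np.float64(94.1), np.float64(274.1), np.float64(96.8), np.float64(275.7)]
-9.454526556873592 -8.898667219654078
[[630.2, -376.1], [644.5, -283.2], [356.0, -333.5]]
tray2 [[566.5, 391.5], [582.7, 294.6], [400.0, 262.0], [384.8, 361.1]] c [483.5 327.3] [np.float64(98.2), np.float64(185.6), np.float64(100.2), np.float64(184.2)]
9.489873006587917 10.090809256955598
[[576.3, 385.3], [591.2, 294.8], [411.7, 263.3], [391.4, 359.9]]
```

Emit:
{"method": "move_arm", "body": {
  "plan": [
    [[465, -366, 39, 0, 0, 23.1], [465, -366, 39, 0, 0, 23.1], [465, -366, 39, 0, 0, 23.1], [465, -366, 39, 0, 0, 23.1], [465, -366, 39, 0, 0, 23.1], [465, -366, 39, 0, 0, 23.1], [465, -366, 39, 0, 0, 23.1], [465, -366, 39, 0, 0, 23.1], [465, -366, 39, 0, 0, 23.1], [465, -366, 39, 0, 0, 23.1]]
  ]
}}

```text
time_s: 1.55
tcp_pos: [500.7, 16.4, 179.5]
tcp_rot: [[1.0, 0.003, 0.0], [0.003, -1.0, 0.0], [0.0, -0.0, -1.0]]
ft_force: [-0.7, -1.2, 0.7]
grip_width: 1.0
```

```bash
python3 - <<'E'
from rig import env
from h import *
s=env.observe(); print(s["time_s"],s["tcp_pos"],s["tcp_rot"].round(3),s["joint_velocities"].round(1))
f=env.grab_frame("top");p=f["pixels"];a=p[140:300,180:380]
cv2.imwrite("pics/t1.png",cv2.resize(a[:,:,::-1],None,fx=3.5,fy=3.5,interpolation=cv2.INTER_CUBIC));g=env.grab_frame("scene");p=g["pixels"];a=p[90:250,180:380]
cv2.imwrite("pics/s1.png",cv2.resize(a[:,:,::-1],None,fx=3.5,fy=3.5,interpolation=cv2.INTER_CUBIC))
for dy in(-55,0,55):print(proj(f,[500,13.5+dy,180]),proj(g,[500,13.5+dy,180]))
E
```

```text
1.55 [500.73278468  16.42727913 179.47046638] [[ 1.     0.003  0.   ]
 [ 0.003 -1.     0.   ]
 [ 0.    -0.    -1.   ]] [ 27.6  13.2 -14.1  -1.    1.1  28. ]
(np.float64(309.3603165200118), np.float64(220.66235828552084)) (np.float64(255.11626763813857), np.float64(144.88979042629435))
(np.float64(278.3578955456957), np.float64(220.52381010770088)) (np.float64(283.7753010367858), np.float64(142.52583872529024))
(np.float64(247.31896227501474), np.float64(220.38509875836175)) (np.float64(312.2299456004407), np.float64(140.17874611815108))
```

View pics/t1.png

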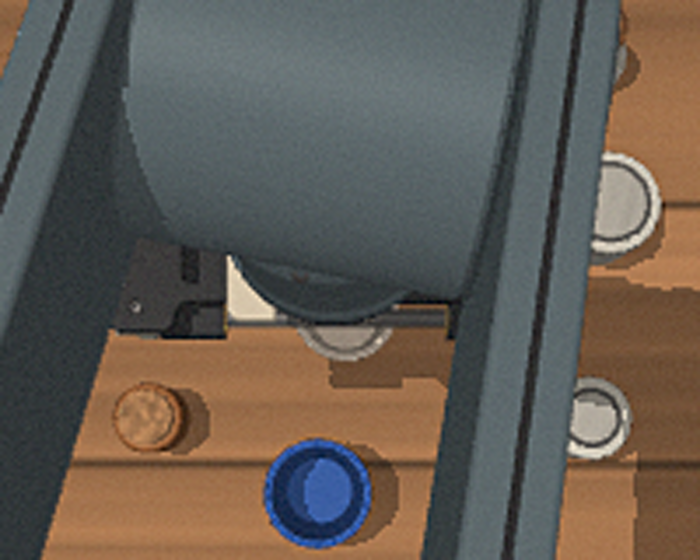

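View pics/s1.png

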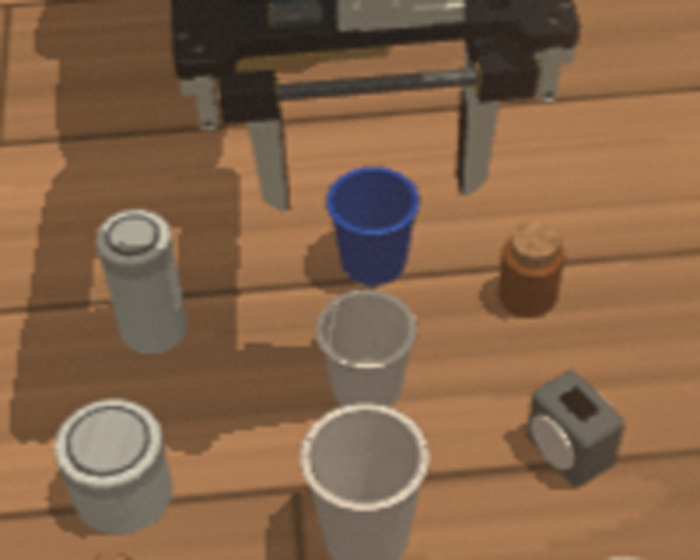

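Emit:
{"method": "move_arm", "body": {
  "plan": [
    [[0, 0, 0, 0, 0, 0], [0, 0, 40, 0, 0, 0], [0, 0, 90, 0, 0, 0], [0, 0, 130, 0, 0, 0], [0, 0, 150, 0, 0, 0], [0, 0, 159, 0, 0, 0], [0, 0, 159, 0, 0, 0], [0, 0, 159, 0, 0, 0], [0, 0, 159, 0, 0, 0], [0, 0, 159, 0, 0, 0]]
  ]
}}

```text
time_s: 2.9
tcp_pos: [500.3, 13.5, 21.3]
tcp_rot: [[1.0, 0.001, 0.001], [0.001, -1.0, -0.0], [0.001, 0.0, -1.0]]
ft_force: [0.2, -1.1, 0.4]
grip_width: 1.001
```

Emit:
{"method": "move_arm", "body": {
  "plan": [
    [[0, 0, 0, 0, 0, 0], [0, 0, 0, 0, 0, 0], [0, 0, 0, 0, 0, 0], [0, 0, 0, 0, 0, 0], [0, 0, 0, 0, 0, 0], [0, 0, 0, 0, 0, 0], [0, 0, 0, 0, 0, 0], [0, 0, 0, 0, 0, 0], [0, 0, 0, 0, 0, 0], [0, 0, 0, 0, 0, 0]]
  ],
  "gripper": 40,
  "force": 6
}}

```text
time_s: 4.15
tcp_pos: [499.9, 13.5, 20.7]
tcp_rot: [[1.0, 0.001, -0.0], [0.001, -1.0, 0.0], [-0.0, -0.0, -1.0]]
ft_force: [-0.4, -0.4, 0.5]
grip_width: 0.623
```

Emit:
{"method": "move_arm", "body": {
  "plan": [
    [[0, 0, -20, 0, 0, 0], [0, 0, -60, 0, 0, 0], [0, 0, -110, 0, 0, 0], [-5, 15, -150, 0, 0, 0], [-20, 65, -150, 0, 0, 2], [-35, 115, -150, 0, 0, 4], [-50, 165, -150, 0, 0, 6], [-66, 215, -150, 0, 0, 8], [-82, 265, -150, 0, 0, 9], [-95, 308, -150, 0, 0, 9]]
  ]
}}

```text
time_s: 5.4
tcp_pos: [404.2, -296.3, 170.7]
tcp_rot: [[0.988, -0.157, 0.0], [-0.157, -0.988, -0.0], [0.0, 0.0, -1.0]]
ft_force: [1.0, -0.2, -0.6]
grip_width: 0.625
```

Emit:
{"method": "move_arm", "body": {
  "plan": [
    [[0, 0, 0, 0, 0, 0], [0, 0, 0, 0, 0, 0], [0, 0, 0, 0, 0, 0], [0, 0, 0, 0, 0, 0], [0, 0, 0, 0, 0, 0], [0, 0, 0, 0, 0, 0], [0, 0, 0, 0, 0, 0], [0, 0, 0, 0, 0, 0], [0, 0, 0, 0, 0, 0], [0, 0, 0, 0, 0, 0]]
  ]
}}

```text
time_s: 6.65
tcp_pos: [405.1, -294.6, 170.6]
tcp_rot: [[0.988, -0.156, -0.0], [-0.156, -0.988, 0.0], [-0.0, -0.0, -1.0]]
ft_force: [0.6, 0.3, -0.1]
grip_width: 0.623
```

```bash
cat > shot.py <<'E'
import sys
from rig import env
from h import *
i=sys.argv[1];x0,y0,x1,y1=map(int,sys.argv[2:6])
def z(n,b):
    x0,y0,x1,y1=b;a=env.grab_frame(n)["pixels"][y0:y1,x0:x1];k=min(800/(x1-x0),600/(y1-y0),4)
    cv2.imwrite(f"pics/{n}{i}.png",cv2.resize(a[:,:,::-1],None,fx=k,fy=k,interpolation=cv2.INTER_CUBIC));print(n,"scale",k)
z("scene",(x0,y0,x1,y1))
if len(sys.argv)>6: z("top",tuple(map(int,sys.argv[6:10])))
E
python3 shot.py 2 60 60 300 240 320 140 480 320
```

```text
scene scale 3.3333333333333335
top scale 3.3333333333333335
```

View pics/scene2.png

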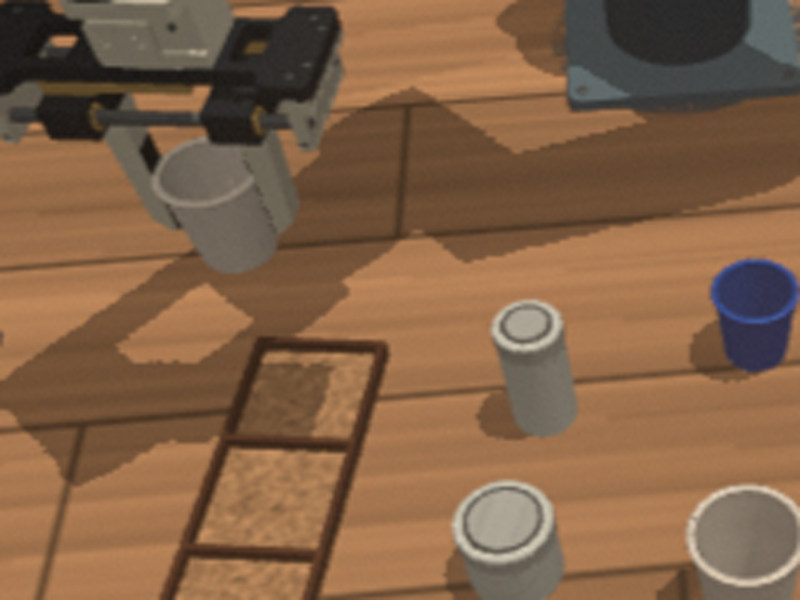

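View pics/top2.png

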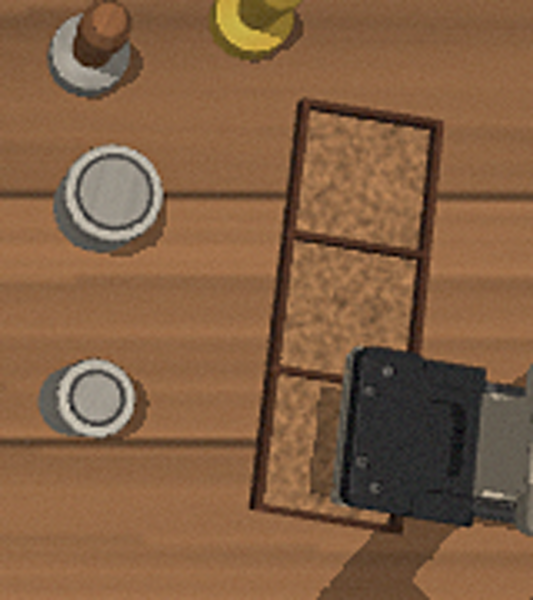

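Emit:
{"method": "move_arm", "body": {
  "plan": [
    [[0, 0, 40, 0, 0, 0], [0, 0, 85, 0, 0, 0], [0, 0, 115, 0, 0, 0], [0, 0, 130, 0, 0, 0], [0, 0, 138, 0, 0, 0], [0, 0, 143, 0, 0, 0], [0, 0, 146, 0, 0, 0], [0, 0, 146, 0, 0, 0], [0, 0, 146, 0, 0, 0], [0, 0, 146, 0, 0, 0]]
  ]
}}

```text
time_s: 8.0
tcp_pos: [405.3, -294.7, 25.0]
tcp_rot: [[0.988, -0.156, 0.0], [-0.156, -0.988, -0.0], [0.0, 0.0, -1.0]]
ft_force: [0.1, 0.2, -0.5]
grip_width: 0.624
```

Emit:
{"method": "move_arm", "body": {
  "plan": [
    [[0, 0, 0, 0, 0, 0], [0, 0, 0, 0, 0, 0], [0, 0, 0, 0, 0, 0], [0, 0, 0, 0, 0, 0], [0, 0, 0, 0, 0, 0], [0, 0, -10, 0, 0, 0], [0, 0, -40, 0, 0, 0], [0, 0, -80, 0, 0, 0], [0, 0, -120, 0, 0, 0], [0, 0, -146, 0, 0, 0]]
  ],
  "gripper": 100
}}

```text
time_s: 9.25
tcp_pos: [405.6, -295.1, 173.5]
tcp_rot: [[0.988, -0.156, 0.002], [-0.156, -0.988, -0.002], [0.002, 0.002, -1.0]]
ft_force: [0.7, 1.0, -0.9]
grip_width: 1.001
```

Emit:
{"method": "move_arm", "body": {
  "plan": [
    [[35, -45, 0, 0, 0, 0], [70, -90, 0, 0, 0, 0], [105, -135, 0, 0, 0, 0], [135, -173, 0, 0, 0, 0], [135, -173, 0, 0, 0, 0], [135, -173, 50, 0, 0, 0], [135, -173, 100, 0, 0, 0], [135, -173, 135, 0, 0, 0], [135, -173, 150, 0, 0, 0], [135, -173, 150, 0, 0, 0]]
  ]
}}

```text
time_s: 10.5
tcp_pos: [564.8, -145.2, 20.5]
tcp_rot: [[0.988, -0.156, -0.001], [-0.156, -0.988, 0.0], [-0.001, -0.0, -1.0]]
ft_force: [0.5, -0.1, -0.4]
grip_width: 0.998
```

```bash
python3 shot.py 3 60 110 300 290 320 140 480 320
```

```text
scene scale 3.3333333333333335
top scale 3.3333333333333335
```

View pics/scene3.png

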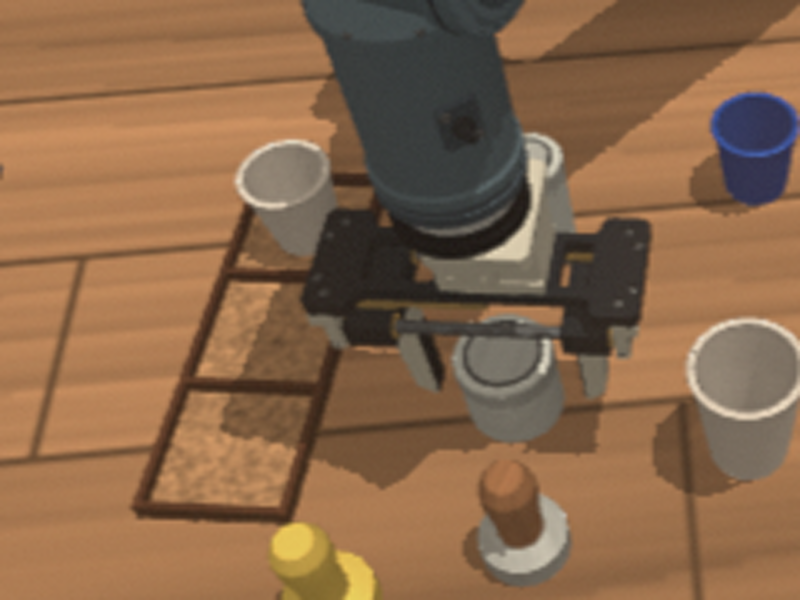

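View pics/top3.png

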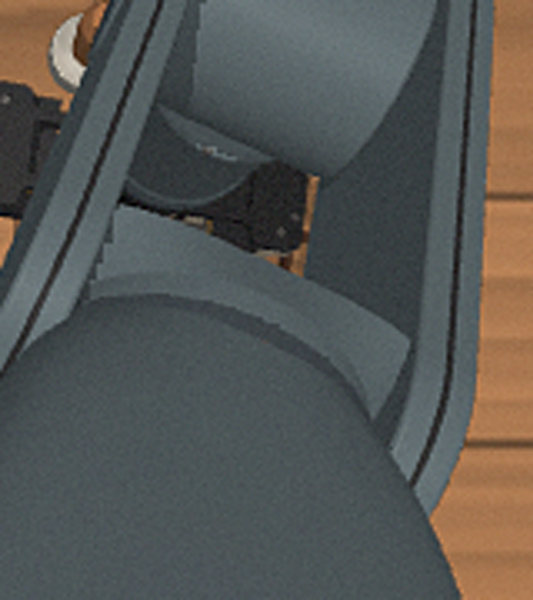

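Emit:
{"method": "move_arm", "body": {
  "plan": [
    [[0, 0, 0, 0, 0, 0], [0, 0, 0, 0, 0, 0], [0, 0, 0, 0, 0, 0], [0, 0, 0, 0, 0, 0], [0, 0, 0, 0, 0, 0], [0, 0, 0, 0, 0, 0], [0, 0, -20, 0, 0, 0], [0, 0, -50, 0, 0, 0], [0, 0, -80, 0, 0, 0], [0, 0, -100, 0, 0, 0]]
  ],
  "gripper": 40,
  "force": 20
}}

```text
time_s: 11.85
tcp_pos: [565.4, -144.3, 121.3]
tcp_rot: [[0.988, -0.156, 0.0], [-0.156, -0.988, 0.001], [-0.0, -0.001, -1.0]]
ft_force: [0.7, -0.6, -2.6]
grip_width: 0.665
```

Emit:
{"method": "move_arm", "body": {
  "plan": [
    [[12, 45, 0, 0, 0, 0], [24, 90, 0, 0, 0, 0], [36, 135, 0, 0, 0, 0], [47, 174, 0, 0, 0, 0], [47, 174, 0, 0, 0, 0], [47, 174, 30, 0, 0, 0], [47, 174, 60, 0, 0, 0], [47, 174, 80, 0, 0, 0], [47, 174, 90, 0, 0, 0], [47, 174, 90, 0, 0, 0]]
  ]
}}

```text
time_s: 13.1
tcp_pos: [584.3, -322.7, 29.8]
tcp_rot: [[0.988, -0.155, -0.002], [-0.155, -0.988, 0.002], [-0.002, -0.001, -1.0]]
ft_force: [0.1, -0.0, -0.8]
grip_width: 0.663
```

```bash
python3 shot.py 4 60 110 300 290 320 140 480 320
```

```text
scene scale 3.3333333333333335
top scale 3.3333333333333335
```

View pics/scene4.png

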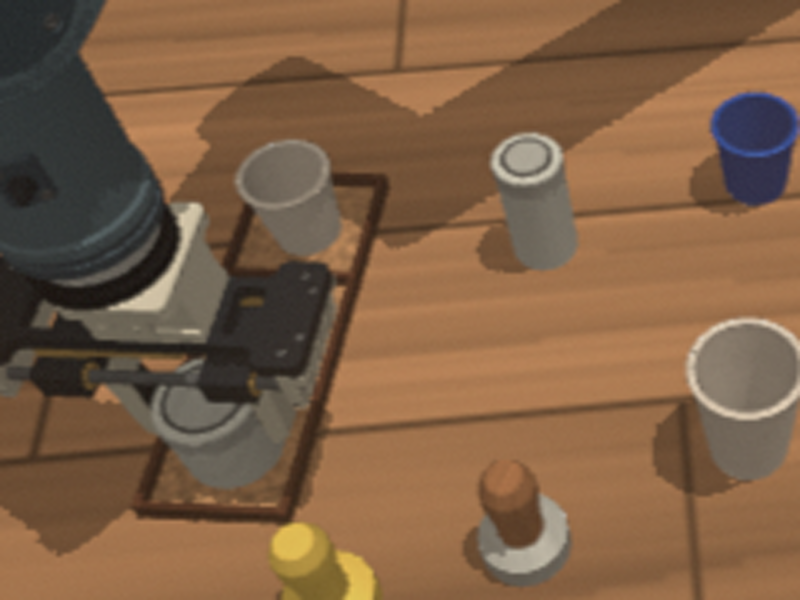

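Emit:
{"method": "move_arm", "body": {
  "plan": [
    [[0, 0, 3, 0, 0, 0], [0, 0, 6, 0, 0, 0], [0, 0, 6, 0, 0, 0], [0, 0, 6, 0, 0, 0], [0, 0, 6, 0, 0, 0], [0, 0, 6, 0, 0, 0], [0, 0, 6, 0, 0, 0], [0, 0, 6, 0, 0, 0], [0, 0, 6, 0, 0, 0], [0, 0, 6, 0, 0, 0]]
  ]
}}

```text
time_s: 14.45
tcp_pos: [585.0, -324.1, 25.0]
tcp_rot: [[0.988, -0.156, 0.001], [-0.156, -0.988, -0.001], [0.001, 0.0, -1.0]]
ft_force: [1.3, -1.3, 3.3]
grip_width: 0.664
```

Emit:
{"method": "move_arm", "body": {
  "plan": [
    [[0, 0, 0, 0, 0, 0], [0, 0, 0, 0, 0, 0], [0, 0, 0, 0, 0, 0], [0, 0, 0, 0, 0, 0], [0, 0, -20, 0, 0, 0], [0, 0, -50, 0, 0, 0], [0, 0, -80, 0, 0, 0], [0, 0, -110, 0, 0, 0], [0, 0, -146, 0, 0, 0], [0, 0, -146, 0, 0, 0]]
  ],
  "gripper": 100
}}

```text
time_s: 15.7
tcp_pos: [586.4, -325.1, 174.4]
tcp_rot: [[0.988, -0.156, 0.005], [-0.156, -0.988, -0.004], [0.006, 0.003, -1.0]]
ft_force: [0.3, 0.4, -0.7]
grip_width: 0.998
```

```bash
python3 shot.py 5 60 110 300 290 320 100 400 190
python3 - <<'E'
import math
c,s=.9878,-.1557
x=565.2+47*c+174*-.1557; y=-144.6+47*-.1557-174*c
print(x,y)
dx,dy=670-x,-140-y
print(dx*c+dy*-.1557, dx*-.1557-dy*c)
E
```

```text
scene scale 3.3333333333333335
top scale 4
584.5348 -323.79510000000005
55.80562748999998 -194.85973142000003
```

View pics/scene5.png

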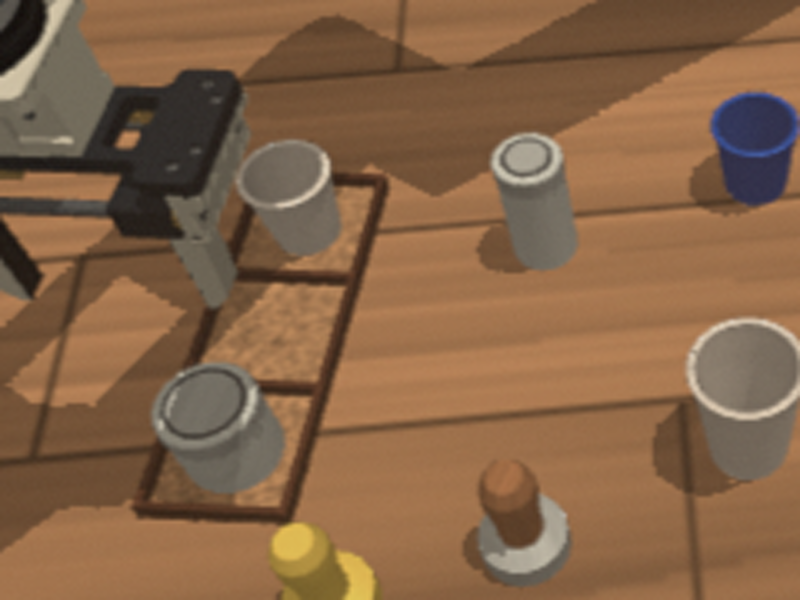

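View pics/top5.png

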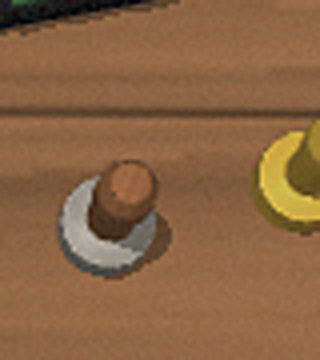

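```bash
python3 - <<'E'
from rig import env
from h import *
t=env.grab_frame("top")
print(onz(t,320+108/4-.4,100+218/4-.4,20),onz(t,320+131/4-.4,100+184/4-.4,86),onz(t,320+128/4-.4,100+194/4-.4,70))
E
```

```text
[ 671.25031635 -138.84400372   20.        ] [ 669.46443913 -139.36772934   86.        ] [ 669.21609107 -140.77381292   70.        ]
```

Emit:
{"method": "move_arm", "body": {
  "plan": [
    [[14, -48, 0, 0, 0, 0], [28, -96, 0, 0, 0, 0], [42, -146, 0, 0, 0, 0], [56, -195, 0, 0, 0, 0], [56, -195, 0, 0, 0, 0], [56, -195, 30, 0, 0, 0], [56, -195, 70, 0, 0, 0], [56, -195, 105, 0, 0, 0], [56, -195, 122, 0, 0, 0], [56, -195, 122, 0, 0, 0]]
  ]
}}

```text
time_s: 17.1
tcp_pos: [669.0, -140.3, 46.7]
tcp_rot: [[0.988, -0.157, -0.004], [-0.157, -0.988, 0.001], [-0.004, -0.001, -1.0]]
ft_force: [0.6, 0.0, -0.0]
grip_width: 0.997
```

```bash
python3 shot.py 6 60 150 300 330
```

```text
scene scale 3.3333333333333335
```

View pics/scene6.png

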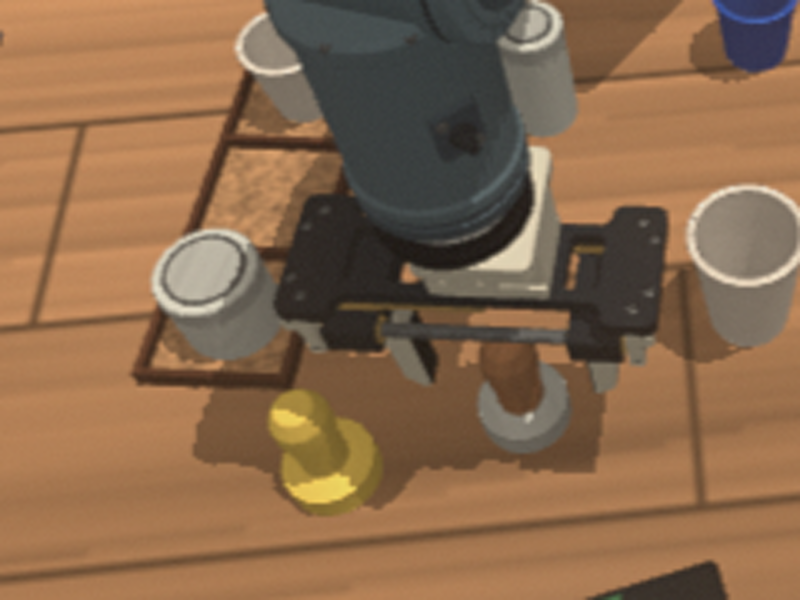

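Emit:
{"method": "move_arm", "body": {
  "plan": [
    [[0, 0, 0, 0, 0, 0], [0, 0, 0, 0, 0, 0], [0, 0, 0, 0, 0, 0], [0, 0, 0, 0, 0, 0], [0, 0, 0, 0, 0, 0], [0, 0, 0, 0, 0, 0], [0, 0, 0, 0, 0, 0], [0, 0, -20, 0, 0, 0], [0, 0, -65, 0, 0, 0], [0, 0, -110, 0, 0, 0]]
  ],
  "gripper": 15,
  "force": 30
}}

```text
time_s: 18.4
tcp_pos: [669.4, -139.6, 158.0]
tcp_rot: [[0.988, -0.156, -0.003], [-0.156, -0.988, 0.001], [-0.004, -0.001, -1.0]]
ft_force: [1.7, 0.4, -4.3]
grip_width: 0.35
```

Emit:
{"method": "move_arm", "body": {
  "plan": [
    [[0, 0, 0, 0, 0, 0], [-30, 40, 0, 0, 0, 0], [-60, 80, 0, 0, 0, 0], [-90, 120, 0, 0, 0, 0], [-120, 160, 0, 0, 0, 0], [-147, 195, 0, 0, 0, 0], [-147, 195, 30, 0, 0, 0], [-147, 195, 60, 0, 0, 0], [-147, 195, 85, 0, 0, 0], [-147, 195, 95, 0, 0, 0]]
  ]
}}

```text
time_s: 19.65
tcp_pos: [492.6, -307.7, 59.8]
tcp_rot: [[0.988, -0.156, -0.005], [-0.156, -0.988, 0.005], [-0.006, -0.004, -1.0]]
ft_force: [0.5, -0.1, -4.3]
grip_width: 0.346
```

```bash
python3 shot.py 7 60 110 300 290
```

```text
scene scale 3.3333333333333335
```

View pics/scene7.png

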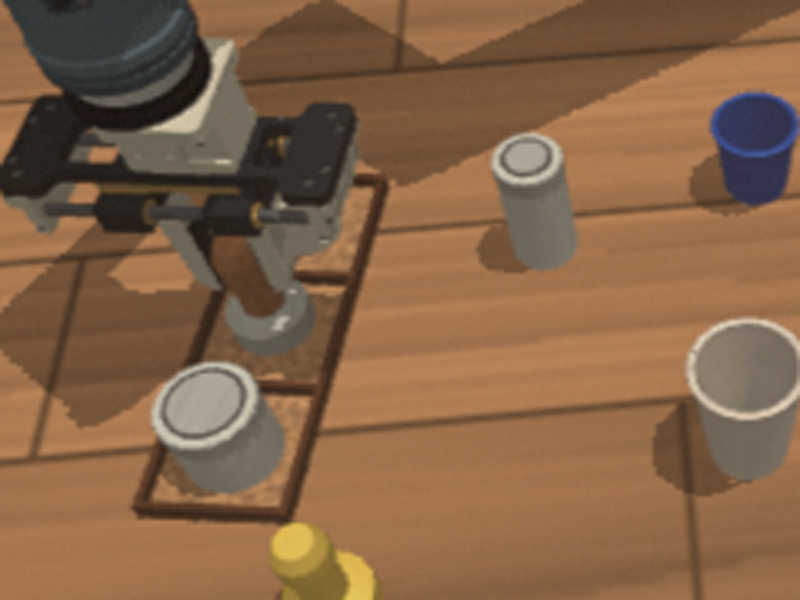

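Emit:
{"method": "move_arm", "body": {
  "plan": [
    [[0, 0, 0, 0, 0, 0], [0, 0, 0, 0, 0, 0], [0, 0, 4, 0, 0, 0], [0, 0, 7, 0, 0, 0], [0, 0, 9, 0, 0, 0], [0, 0, 11, 0, 0, 0], [0, 0, 11, 0, 0, 0], [0, 0, 11, 0, 0, 0], [0, 0, 11, 0, 0, 0], [0, 0, 11, 0, 0, 0]]
  ]
}}

```text
time_s: 20.95
tcp_pos: [494.9, -309.8, 52.8]
tcp_rot: [[0.988, -0.156, 0.0], [-0.156, -0.988, -0.0], [0.0, 0.0, -1.0]]
ft_force: [-0.7, 0.5, -1.8]
grip_width: 0.346
```

```bash
python3 shot.py 8 90 130 210 240
```

```text
scene scale 4
```

View pics/scene8.png

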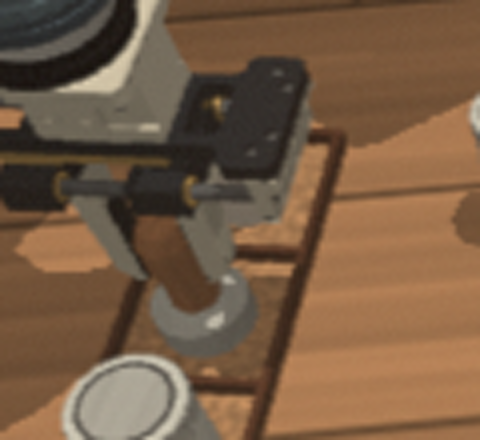

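Emit:
{"method": "move_arm", "body": {
  "plan": [
    [[0, 0, 0.5, 0, 0, 0], [0, 0, 0.5, 0, 0, 0], [0, 0, 0.5, 0, 0, 0], [0, 0, 0.5, 0, 0, 0], [0, 0, 0, 0, 0, 0], [0, 0, -15, 0, 0, 0], [0, 0, -40, 0, 0, 0], [0, 0, -80, 0, 0, 0], [0, 0, -130, 0, 0, 0], [0, 0, -130, 0, 0, 0]]
  ],
  "gripper": 100
}}

```text
time_s: 22.25
tcp_pos: [497.2, -311.7, 188.6]
tcp_rot: [[0.988, -0.156, 0.008], [-0.156, -0.988, -0.007], [0.009, 0.006, -1.0]]
ft_force: [-0.7, 0.5, -0.8]
grip_width: 0.999
```

```bash
python3 shot.py 9 60 110 300 290
python3 - <<'E'
c,s=.9878,.1557
x,y=670.2-147*c-195*s, -139.9+147*s-195*c
print(x,y); dx,dy=612.5-x,.8-y
print(dx*c-dy*s,-dx*s-dy*c)
E
```

```text
scene scale 3.3333333333333335
494.6319000000001 -309.6331
68.09567550999992 -324.99787935000006
```

View pics/scene9.png

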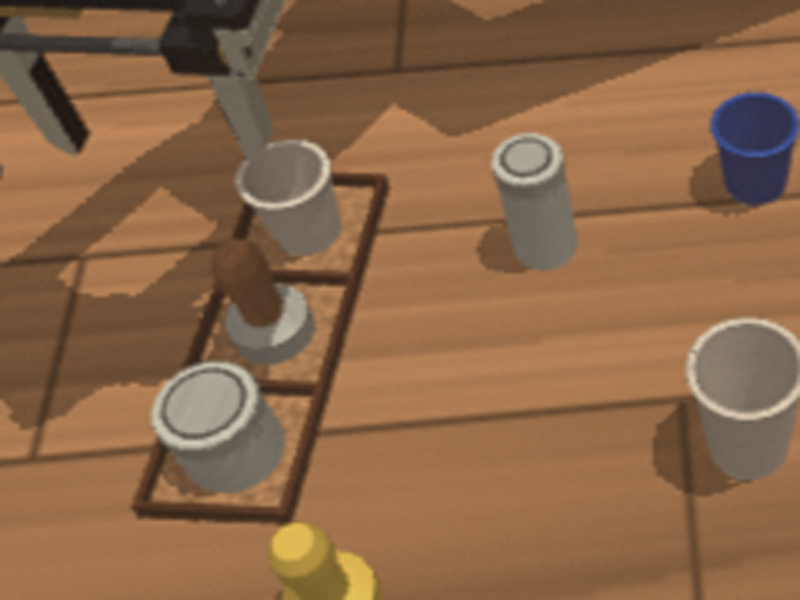

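Emit:
{"method": "move_arm", "body": {
  "plan": [
    [[11, -50, 0, 0, 0, -3], [22, -105, 0, 0, 0, -6], [34, -160, 0, 0, 0, -9], [45, -215, 0, 0, 0, -12], [57, -270, 0, 0, 0, -15], [68, -325, 0, 0, 0, -18.8], [68, -325, 0, 0, 0, -18.8], [68, -325, 30, 0, 0, -18.8], [68, -325, 60, 0, 0, -18.8], [68, -325, 60, 0, 0, -18.8]]
  ]
}}

```text
time_s: 23.55
tcp_pos: [609.7, 0.1, 119.4]
tcp_rot: [[0.985, 0.17, -0.007], [0.17, -0.986, 0.001], [-0.007, -0.002, -1.0]]
ft_force: [-0.0, -0.6, -0.3]
grip_width: 0.998
```

```bash
python3 shot.py 10 200 110 440 290
```

```text
scene scale 3.3333333333333335
```

View pics/scene10.png

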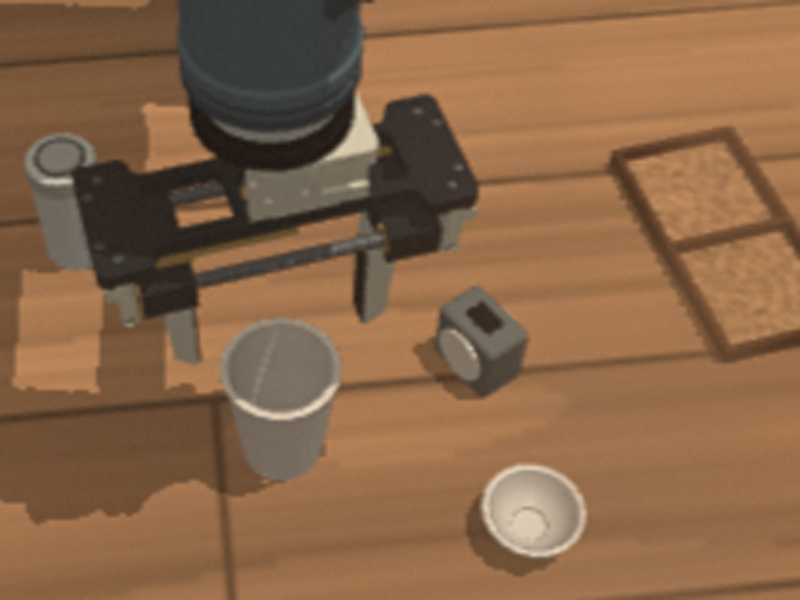

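Emit:
{"method": "move_arm", "body": {
  "plan": [
    [[0, 0, 0, 0, 0, 0], [0, 0, 0, 0, 0, 0], [0, 0, 20, 0, 0, 0], [0, 0, 40, 0, 0, 0], [0, 0, 60, 0, 0, 0], [0, 0, 75, 0, 0, 0], [0, 0, 83, 0, 0, 0], [0, 0, 83, 0, 0, 0], [0, 0, 83, 0, 0, 0], [0, 0, 83, 0, 0, 0]]
  ]
}}

```text
time_s: 24.85
tcp_pos: [613.2, 0.6, 40.4]
tcp_rot: [[0.985, 0.171, 0.001], [0.171, -0.985, -0.0], [0.001, 0.0, -1.0]]
ft_force: [0.8, 0.7, 0.1]
grip_width: 0.998
```

Emit:
{"method": "move_arm", "body": {
  "plan": [
    [[0, 0, 0, 0, 0, 0], [0, 0, 0, 0, 0, 0], [0, 0, 0, 0, 0, 0], [0, 0, 0, 0, 0, 0], [0, 0, 0, 0, 0, 0], [0, 0, 0, 0, 0, 0], [0, 0, -15, 0, 0, 0], [0, 0, -50, 0, 0, 0], [0, 0, -90, 0, 0, 0], [0, 0, -130, 0, 0, 0]]
  ],
  "gripper": 45,
  "force": 6
}}

```text
time_s: 26.1
tcp_pos: [612.6, 0.8, 171.9]
tcp_rot: [[0.985, 0.171, 0.001], [0.171, -0.985, -0.0], [0.001, 0.0, -1.0]]
ft_force: [0.6, -0.1, -0.4]
grip_width: 0.718
```

```bash
python3 shot.py 11 200 70 480 280
python3 - <<'E'
import numpy as np
c,s=.9878,.1557
x,y=494.63+68*c+325*s, -309.63-68*s+325*c
print("cmd",x,y)
c,s=np.cos(np.radians(9.84)),np.sin(np.radians(9.84))
C=np.array([484,327.2])
for sg in(1,-1):
    P=C+sg*45.5*np.array([np.cos(np.radians(9.8)),np.sin(np.radians(9.8))])
    dx,dy=P-[x,y]; print(P,dx*c+dy*s,dx*s-dy*c)
E
```

```text
scene scale 2.857142857142857
cmd 612.4028999999999 0.8174000000000206
[528.83605938 334.94453221] -25.236015721956477 -343.4930870363688
[439.16394062 319.45546779] -116.23599354580921 -343.55661701598075
```

View pics/scene11.png

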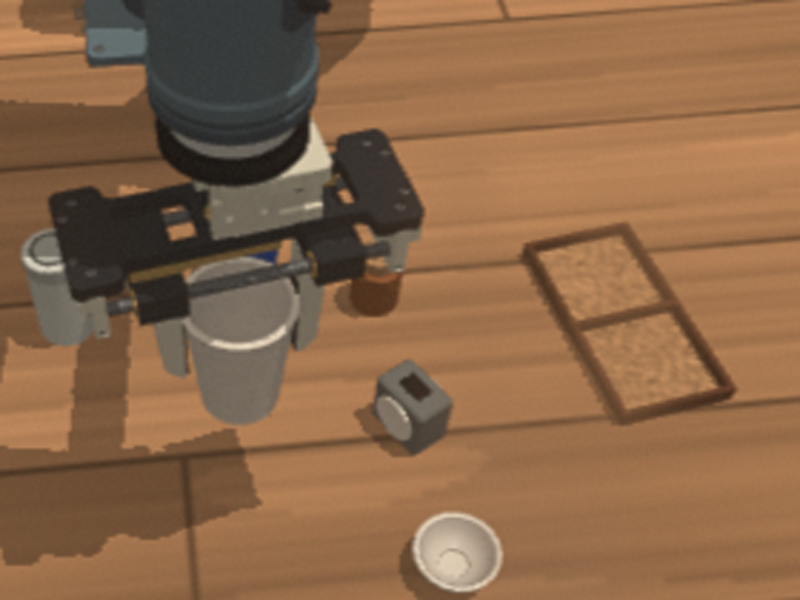

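Emit:
{"method": "move_arm", "body": {
  "plan": [
    [[-2, -30, 0, 0, 0, 0], [-6, -75, 0, 0, 0, 0], [-10, -125, 0, 0, 0, 0], [-14, -175, 0, 0, 0, 0], [-17, -225, 0, 0, 0, 0], [-20, -275, 0, 0, 0, 0], [-23, -320, 0, 0, 0, 0], [-25, -343, 0, 0, 0, 0], [-25, -343, 30, 0, 0, 0], [-25, -343, 60, 0, 0, 0]]
  ]
}}

```text
time_s: 27.4
tcp_pos: [529.9, 334.4, 109.8]
tcp_rot: [[0.985, 0.171, 0.002], [0.171, -0.985, 0.0], [0.002, 0.0, -1.0]]
ft_force: [1.5, 0.6, -0.9]
grip_width: 0.721
```

Emit:
{"method": "move_arm", "body": {
  "plan": [
    [[0, 0, 0, 0, 0, 0], [0, 0, 20, 0, 0, 0], [0, 0, 35, 0, 0, 0], [0, 0, 45, 0, 0, 0], [0, 0, 50, 0, 0, 0], [0, 0, 50, 0, 0, 0], [0, 0, 50, 0, 0, 0], [0, 0, 50, 0, 0, 0], [0, 0, 50, 0, 0, 0], [0, 0, 50, 0, 0, 0]]
  ]
}}

```text
time_s: 28.65
tcp_pos: [529.5, 334.4, 59.8]
tcp_rot: [[0.985, 0.171, 0.0], [0.171, -0.985, 0.0], [0.0, -0.0, -1.0]]
ft_force: [0.1, -0.5, 0.9]
grip_width: 0.721
```

```bash
python3 shot.py 12 320 90 480 230 80 170 240 300
```

```text
scene scale 4
top scale 4
```

View pics/scene12.png

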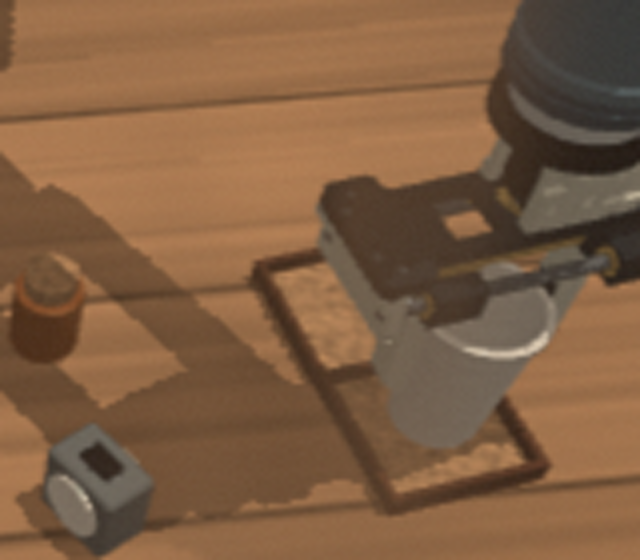

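View pics/top12.png

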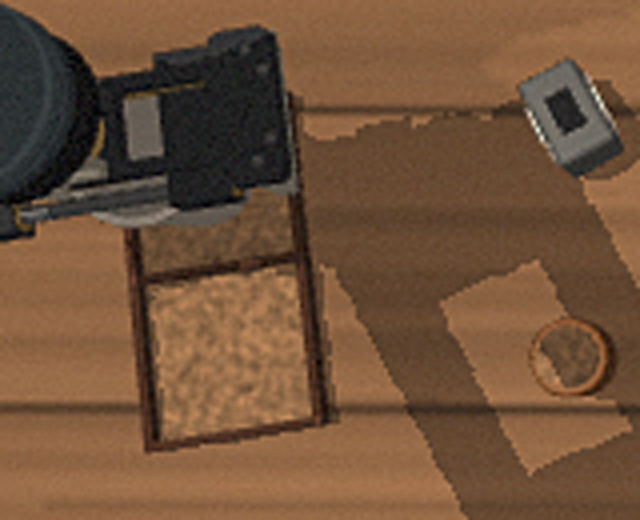

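Emit:
{"method": "move_arm", "body": {
  "plan": [
    [[0, 0, 6, 0, 0, 0], [0, 0, 12, 0, 0, 0], [0, 0, 15, 0, 0, 0], [0, 0, 16, 0, 0, 0], [0, 0, 16, 0, 0, 0], [0, 0, 16, 0, 0, 0], [0, 0, 16, 0, 0, 0], [0, 0, 16, 0, 0, 0], [0, 0, 16, 0, 0, 0], [0, 0, 16, 0, 0, 0]]
  ]
}}

```text
time_s: 30.0
tcp_pos: [529.5, 334.4, 43.8]
tcp_rot: [[0.985, 0.171, 0.0], [0.171, -0.985, -0.0], [0.0, 0.0, -1.0]]
ft_force: [-1.0, -1.9, 3.1]
grip_width: 0.718
```

Emit:
{"method": "move_arm", "body": {
  "plan": [
    [[0, 0, 0, 0, 0, 0], [0, 0, 0, 0, 0, 0], [0, 0, 0, 0, 0, 0], [0, 0, 0, 0, 0, 0], [0, 0, 0, 0, 0, 0], [0, 0, -10, 0, 0, 0], [0, 0, -40, 0, 0, 0], [0, 0, -80, 0, 0, 0], [0, 0, -120, 0, 0, 0], [0, 0, -150, 0, 0, 0]]
  ],
  "gripper": 100
}}

```text
time_s: 31.25
tcp_pos: [529.9, 334.7, 196.7]
tcp_rot: [[0.985, 0.171, 0.003], [0.171, -0.985, 0.001], [0.003, -0.001, -1.0]]
ft_force: [0.1, -0.3, -0.4]
grip_width: 1.0
```

```bash
python3 shot.py 13 320 90 480 230 320 200 400 290
python3 - <<'E'
import numpy as np
c,s=np.cos(np.radians(9.84)),np.sin(np.radians(9.84))
x,y=612.4-25*c-343*s, .82-25*s+343*c
print("cmd",x,y)
dx,dy=435.8-x,-125.7-y; print(dx*c+dy*s,dx*s-dy*c)
E
```

```text
scene scale 4
top scale 4
cmd 529.1499703290141 334.5016335367891
-170.62394664308357 437.4782615196955
```

View pics/scene13.png

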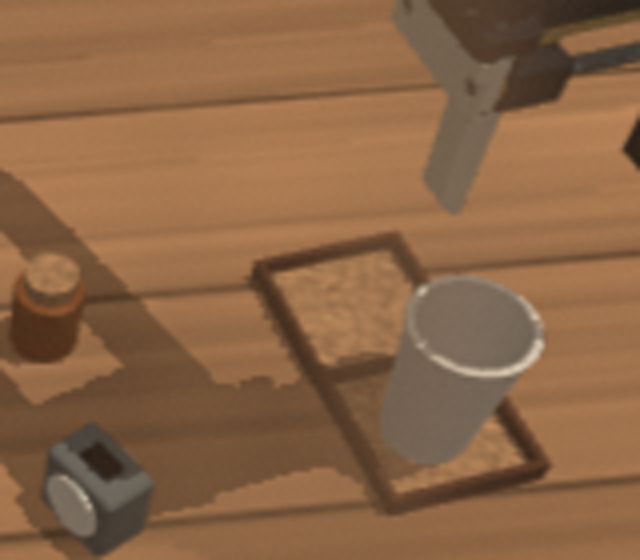

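View pics/top13.png

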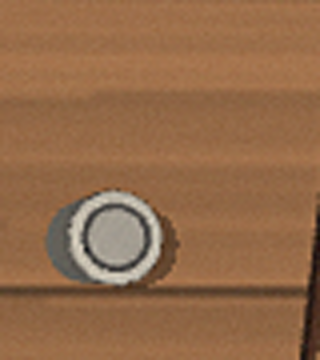

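Emit:
{"method": "move_arm", "body": {
  "plan": [
    [[-20, 50, 0, 0, 0, 0], [-40, 105, 0, 0, 0, 0], [-61, 160, 0, 0, 0, 0], [-82, 215, 0, 0, 0, 0], [-103, 270, 0, 0, 0, 0], [-124, 325, 0, 0, 0, 0], [-146, 380, 0, 0, 0, 0], [-164, 425, 0, 0, 0, 0], [-170.5, 437.5, 0, 0, 0, 0], [-170.5, 437.5, 0, 0, 0, 0]]
  ]
}}

```text
time_s: 32.6
tcp_pos: [435.7, -125.9, 193.1]
tcp_rot: [[0.986, 0.169, -0.001], [0.169, -0.986, 0.001], [-0.001, -0.001, -1.0]]
ft_force: [-0.5, 0.6, 0.2]
grip_width: 1.001
```

Emit:
{"method": "move_arm", "body": {
  "plan": [
    [[0, 0, 0, 0, 0, 0], [0, 0, 0, 0, 0, 0], [0, 0, 40, 0, 0, 0], [0, 0, 80, 0, 0, 0], [0, 0, 110, 0, 0, 0], [0, 0, 140, 0, 0, 0], [0, 0, 153, 0, 0, 0], [0, 0, 153, 0, 0, 0], [0, 0, 153, 0, 0, 0], [0, 0, 153, 0, 0, 0]]
  ]
}}

```text
time_s: 33.85
tcp_pos: [437.0, -126.2, 41.7]
tcp_rot: [[0.985, 0.171, 0.002], [0.171, -0.985, -0.001], [0.002, 0.001, -1.0]]
ft_force: [-0.6, -0.8, 0.7]
grip_width: 0.996
```

```bash
python3 shot.py 14 120 90 320 240
```

```text
scene scale 4.0
```

View pics/scene14.png

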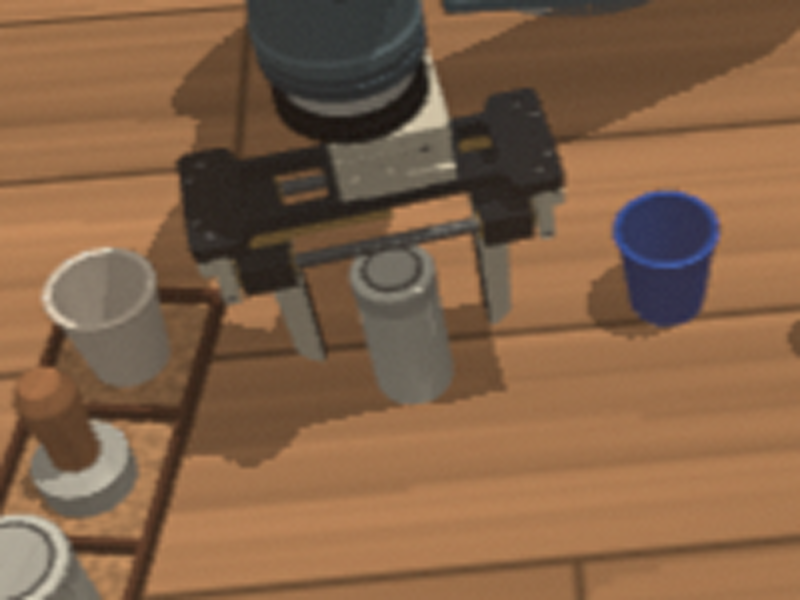

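Emit:
{"method": "move_arm", "body": {
  "plan": [
    [[0, 0, 0, 0, 0, 0], [0, 0, 0, 0, 0, 0], [0, 0, 0, 0, 0, 0], [0, 0, 0, 0, 0, 0], [0, 0, 0, 0, 0, 0], [0, 0, 0, 0, 0, 0], [0, 0, -15, 0, 0, 0], [0, 0, -55, 0, 0, 0], [0, 0, -105, 0, 0, 0], [0, 0, -150, 0, 0, 0]]
  ],
  "gripper": 20,
  "force": 25
}}

```text
time_s: 35.15
tcp_pos: [435.7, -125.5, 191.8]
tcp_rot: [[0.985, 0.171, -0.001], [0.171, -0.985, 0.001], [-0.001, -0.001, -1.0]]
ft_force: [0.5, -0.1, -2.7]
grip_width: 0.491
```

Emit:
{"method": "move_arm", "body": {
  "plan": [
    [[5, -30, 0, 0, 0, 0], [14, -80, 0, 0, 0, 0], [24, -135, 0, 0, 0, 0], [34, -190, 0, 0, 0, 0], [44, -245, 0, 0, 0, 0], [54, -300, 0, 0, 0, 0], [64, -355, 0, 0, 0, 0], [73, -405, 0, 0, 0, 0], [79, -438, 0, 0, 0, 0], [79, -438, 0, 0, 0, 0]]
  ]
}}

```text
time_s: 36.4
tcp_pos: [438.2, 321.3, 189.7]
tcp_rot: [[0.985, 0.174, -0.002], [0.174, -0.985, -0.0], [-0.002, -0.0, -1.0]]
ft_force: [-0.2, 0.1, -2.9]
grip_width: 0.495
```

Emit:
{"method": "move_arm", "body": {
  "plan": [
    [[0, 0, 0, 0, 0, 0], [0, 0, 30, 0, 0, 0], [0, 0, 65, 0, 0, 0], [0, 0, 100, 0, 0, 0], [0, 0, 120, 0, 0, 0], [0, 0, 130, 0, 0, 0], [0, 0, 130, 0, 0, 0], [0, 0, 130, 0, 0, 0], [0, 0, 130, 0, 0, 0], [0, 0, 130, 0, 0, 0]]
  ]
}}

```text
time_s: 37.65
tcp_pos: [439.5, 319.5, 61.3]
tcp_rot: [[0.985, 0.171, 0.001], [0.171, -0.985, 0.001], [0.001, -0.0, -1.0]]
ft_force: [-0.1, -0.1, -1.5]
grip_width: 0.49
```

```bash
python3 shot.py 15 320 90 480 230
```

```text
scene scale 4
```

View pics/scene15.png

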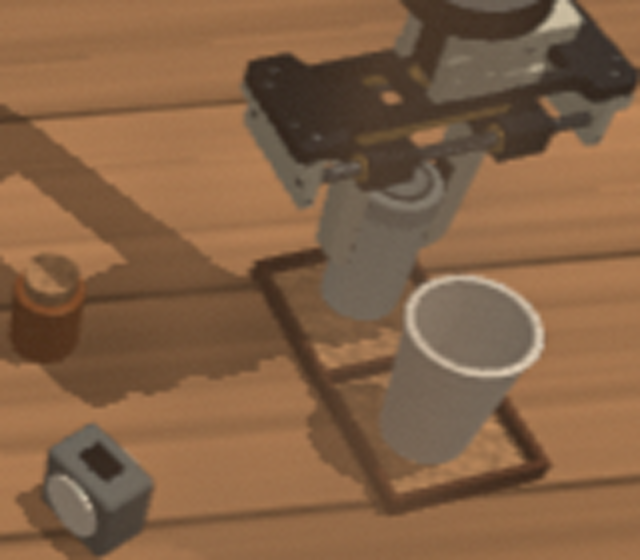

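Emit:
{"method": "move_arm", "body": {
  "plan": [
    [[0, 0, 6, 0, 0, 0], [0, 0, 11, 0, 0, 0], [0, 0, 14, 0, 0, 0], [0, 0, 16, 0, 0, 0], [0, 0, 16, 0, 0, 0], [0, 0, 16, 0, 0, 0], [0, 0, 16, 0, 0, 0], [0, 0, 16, 0, 0, 0], [0, 0, 16, 0, 0, 0], [0, 0, 16, 0, 0, 0]]
  ]
}}

```text
time_s: 38.95
tcp_pos: [439.1, 319.3, 44.7]
tcp_rot: [[0.985, 0.171, -0.0], [0.171, -0.985, 0.0], [-0.0, -0.0, -1.0]]
ft_force: [-0.4, -0.1, -1.4]
grip_width: 0.493
```

Emit:
{"method": "move_arm", "body": {
  "plan": [
    [[0, 0, 0, 0, 0, 0], [0, 0, 0, 0, 0, 0], [0, 0, 0, 0, 0, 0], [0, 0, 0, 0, 0, 0], [0, 0, 0, 0, 0, 0], [0, 0, -10, 0, 0, 0], [0, 0, -40, 0, 0, 0], [0, 0, -80, 0, 0, 0], [0, 0, -120, 0, 0, 0], [0, 0, -150, 0, 0, 0]]
  ],
  "gripper": 100
}}

```text
time_s: 40.2
tcp_pos: [439.6, 319.5, 197.4]
tcp_rot: [[0.985, 0.171, 0.002], [0.171, -0.985, 0.001], [0.003, -0.001, -1.0]]
ft_force: [0.4, 0.4, -0.1]
grip_width: 1.002
```

Emit:
{"method": "move_arm", "body": {
  "plan": [
    [[-20, -30, -20, 0, 0, 0], [-40, -60, -40, 0, 0, 0], [-60, -90, -60, 0, 0, 0], [-60, -120, -60, 0, 0, 0], [-60, -150, -60, 0, 0, 0], [-60, -180, -60, 0, 0, 0], [-60, -200, -60, 0, 0, 0], [-60, -200, -60, 0, 0, 0], [-60, -200, -60, 0, 0, 0], [-60, -200, -60, 0, 0, 0]]
  ]
}}

```text
time_s: 41.45
tcp_pos: [346.2, 505.2, 255.0]
tcp_rot: [[0.985, 0.17, 0.0], [0.17, -0.985, -0.0], [0.0, 0.0, -1.0]]
ft_force: [0.8, 0.2, 0.5]
grip_width: 1.0
```

```bash
python3 shot.py 16 80 110 480 300 95 120 465 320
```

```text
scene scale 2.0
top scale 2.1621621621621623
```

View pics/scene16.png

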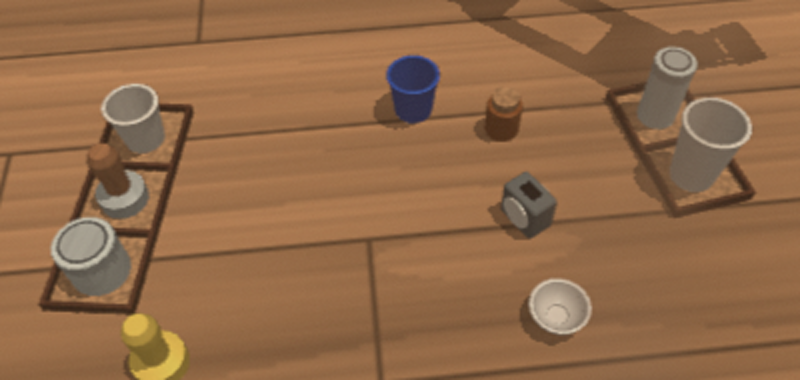

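View pics/top16.png

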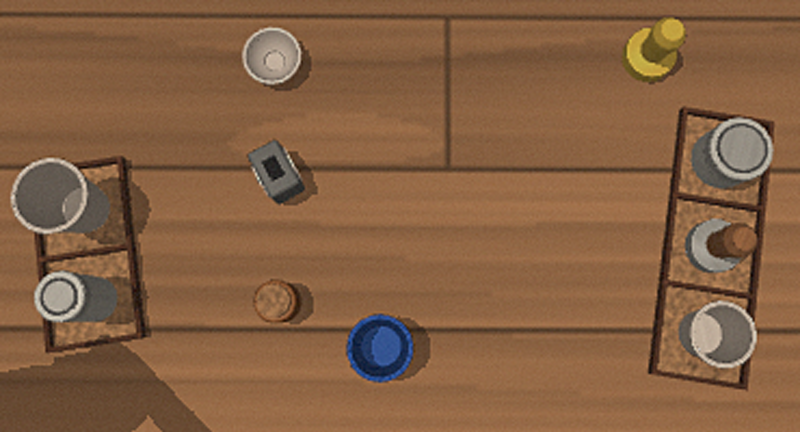

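Both views show all five things upright inside their pockets. The tamper is in the middle at top (718,243), and the bystanders and look-alikes have not moved. I'm handing in the job.

```bash
python3 -c "
from rig import env
s=env.observe();print(s['time_s'],s['grip_width']);print(env.close_job())"
```

```text
41.55 0.9987615545588364
the job is handed in; nothing more can be done
None
```

Both tasting sets are made up and the job is handed in, at 41.6 s of the 128 s allowed:
- **Long tray:** the short cup is in the pocket nearest the robot, the tamper in the middle and the short tin in the far pocket.
- **Two-pocket tray:** the tall cup is in the far pocket and the tall tin in the near one.

**Last checks:** Both cameras show each thing upright in its own pocket, with the gripper open and the arm well clear. The jar, dish, timer, blue cup and yellow tamper look unmoved. The wrist force readings never rose above about 5 N.

**Disagreement:** The scene camera put points 4–10 mm further out in x than the top camera. A look at the fingertips suggested the scene view was the one off, so I used the top view. The grips and placements came out as planned.

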